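# Pack the long chromatography column under the service case's tray

## Task

Lift the service case's top tray by its black handle and swing it right over until it rests open beside the case. Lower the longer of the two steel columns into the compartment underneath, lying flat and set down rather than dropped, and then swing the tray back until it is fully down on the case. Leave the shorter column where it lies.

Things in the scene. Friction and masses are not known exactly. Their poses are not given: they have to be found in the camera images.
- compartment (a point): Centre of the inner floor of a fixed grey case, 5 mm above the bench: x along it, y across, z up. Inside 200 (x) x 150 x 61 mm deep, walls 5 mm, empty, tray on top at first. The tray stays level on parallel arms at both ends: its handle runs in the y-z plane on an arc of radius 110 mm about y -99.7, z 68.5 mm from here. Past the arc's top it sinks by itself to either stop and stays; damped, about 5 N.
- tray_handle (a point): Centre of the black bar handle above the middle of the grey top tray (210 x 160 mm, walls 30 mm, 0.3 kg): 130 mm along x, 14 x 14 mm, a post at each end, 52 mm clear either side of centre; free 30 mm below and 70 mm beside it. Axes parallel to the compartment's. From the compartment: shut y 0, z 115 mm (arc angle 25 degrees above +y); top of arc z 178.5; open y -199, z 115 (155 degrees).
- long_column: The longer of two plain steel chromatography columns lying on the bench: 150 mm long, a tube 28 mm in diameter with a hexagonal end fitting 38 mm across flats and 26 mm long at each end; about 0.45 kg. Origin at its centre, 19 mm above what it lies on; x runs along its length (it lies on a flat of the hexagons; y and z may point any way around x).
- short_column: The shorter column, to be left alone: same build and diameters, 90 mm long. Origin at its centre, x along its length.
There are look-alikes about, which are no part of the job. Leave any blue or green look-alike of the long_column alone.

How it is judged:
By the outcome, as a careful person would: the job done as asked, in the order asked, and still so for the second after the job is handed in, with the robot touching nothing.
It also fails if it takes over 72 s, if anything falls off the work surface, if the arm or the gripper's body presses on something with over 40 N, if the wrist force passes 120 N, or if a joint passes its speed limit or range.

## Robot

A 7-joint arm with a two-finger parallel gripper is mounted at the origin on the work surface. World frame = base frame: x ahead of the robot, y to its left, z up, the work surface at z = 0. Lengths are in m, angles in degrees, forces in N, time in s.
With the tool pointing down it reaches from about 0.4 to 0.85 m from the base axis. Payload 10.4 kg.
Tool frame: the origin (TCP) lies on the centre line of the jaws, within the pads' length; the fingertips stand 25 mm ahead of it and the grasp point (between the pads) lies 6 mm ahead of it; z points along the fingers, y is the direction in which the jaws open and shut (so a half turn about z gives the same grasp; the last joint's range is limited). The gripper opens to 85 mm and grips with 20 to 120 N. Pads are 22 mm wide; open, the fingers measure 114 mm over their backs; the gripper's body (76 mm by 85 mm) begins 54 mm behind the grasp point. The pads swing forward as they close: fully open they stand 13 mm farther back than shut.
Start: joints at [-67.758, 19.034, -3.707, 83.658, 1.238, 77.344, -5.071], TCP at [0.25, 0.573, 0.233] pointing down, gripper open.
Joint ranges: [-148.97, 148.97], [-28.65, 121.19], [-84.17, 76.75], [9.2, 138.47], [-72.65, 252.65], [3.7, 117.97], [-149.18, 149.18]. Speed limits (degrees/s): [127.2, 127.2, 159.86, 159.86, 180, 180, 180].

## Interface

Orientations are given as [roll, pitch, yaw] about the fixed x, y, z axes, in that order (R = Rz(yaw) Ry(pitch) Rx(roll)).
In Python, from station import robot, imaging gives the robot as it stands.
- The arm moves only by the tool send_rows, never from a script. Its argument "plan" is a list that holds one entry, the list of rows, each a list of 7 numbers: the shift along the world's x, y, z as a fraction of full scale, then the turn, a rotation vector about the world's x, y, z as a fraction of full scale, then the finger opening in mm, from 0 to 85.4. In form: [[[tx, ty, tz, wx, wy, wz, jaw], ...]]. A call has 1 to 10 rows; each row is the pose to reach, as a shift and turn from the pose commanded when the call began; what a row does not reach only later rows make up. Full scale, the value 1, is 500 mm for a shift and 0.5 rad for a turn. A row lasts 1/12 s, in which the tool goes at most 41.7 mm and 7.16 degrees, less where a joint would pass 70% of its speed; a pose out of reach is approached as far as the arm can. A call with a number of a shift or a turn outside -1 to 1 is refused whole. A call with a gripper value outside its range is refused whole. The fingers move at their own pace and stop on an object; "squeeze" is the grip in N (left out, the last holds). Time passes only in rows, so rows that repeat a pose let the fingers close. It gives the time, the measured TCP pose, the force and the opening at its end, in the units of the state.
- robot.read_state(): the state, without advancing time (a new reading comes with each control period).
- imaging.get_image(name): name is "side" or "top" or "wrist"; returns a dict with "color" (420x560x3 uint8, red, green, blue), "vertical_fov" (degrees; the focal length in pixels is half the picture's height over the tangent of half this angle, whatever the lens; pixels are square), "cx", "cy" (the principal point, pixels), "cam_to_world" (4x4, takes a point from camera to world coordinates); the wrist camera has in their place "hand_eye" (4x4, takes a point from camera to tool coordinates, whose origin is the TCP and whose axes are the flange's). Camera axes: x right, y down, z forward; pixel columns grow to the right and rows downward; lengths in m; the calibration is good to about 2 mm. A picture is of the moment at which its call begins: read the wrist's pose just before it. There is no depth.
- robot.close_job(): hands the job in, once; it reports no verdict.
The state is a dict: "t": time; "joint_positions": joint angles; "joint_vel": joint speeds; "tau": joint torques, N m; "eef_pos": TCP position; "ee_rot": TCP orientation; "contact_force": force on the tool from outside, world axes, zero at the start; "torque": the same for the moment, N m; "finger_gap": finger opening in m.
Only numpy, scipy, OpenCV 4.12 (cv2) and the standard library are available. Lean on these libraries where they do the work, as an engineer would, in place of code of your own. Each camera call takes 0.05 s, during which the arm holds its last target.

## Working session

There is one attempt and no reset: what is moved stays moved. The work goes in short steps, Python scripts to look and compute and a tool call to move; the robot and the scene stay as the last step left them, time stands still between calls to the robot, and variables do not carry over. Pictures are saved under pics/ and viewed, and the job is handed in when it is done.

Besides the shell and the picture viewer there is one more tool, called after "Emit:" as a command line: name --argument value ..., lists and objects as JSON in quotes. send_rows: Moves the arm, as the interface text tells. Shift numbers are shares of 500 mm and turn numbers shares of 0.5 rad, none past 1 either way. Its arguments: {"type":"object","properties":{"plan":{"type":"array","items":{"type":"array","items":{"type":"array","items":{"type":"number"}}}},"squeeze":{"type":"number"}},"required":["plan"]}

```bash
mkdir -p pics; ls; cat > h.py <<'E'
import numpy as np, cv2, json
from station import robot, imaging
def shot(n,f):
    s=robot.read_state(); im=imaging.get_image(n)
    cv2.imwrite(f'pics/{f}.png',im['color'][:,:,::-1]); 
    import pickle; pickle.dump((s,im),open(f'pics/{f}.pkl','wb')); return s,im
E
python3 - <<'E'
from h import *
for n in ['side','top','wrist']:
    s,im=shot(n,n+'0'); print(n,im['vertical_fov'],im['cx'],im['cy'],np.round(im.get('cam_to_world',im.get('hand_eye')),4).tolist(),[k for k in im])
print(s)
E
```

```text
pics
side 55.158036885503485 276.6657396765848 211.53762814237373 [[0.9621, -0.1633, 0.2184, 0.3772], [-0.2723, -0.6161, 0.7391, -0.3619], [0.0139, -0.7705, -0.6372, 0.633], [0.0, 0.0, 0.0, 1.0]] ['color', 'vertical_fov', 'cx', 'cy', 'cam_to_world']
top 45.99903491834477 281.558219645824 212.24143609222156 [[0.0219, -0.9884, 0.1505, 0.3902], [-0.9998, -0.022, 0.0011, 0.2613], [0.0022, -0.1505, -0.9886, 1.0206], [0.0, 0.0, 0.0, 1.0]] ['color', 'vertical_fov', 'cx', 'cy', 'cam_to_world']
wrist 71.3829314271468 283.11918670705535 209.7303957034639 [[0.0005, -0.957, -0.2902, 0.0733], [1.0, 0.0004, 0.0002, 0.001], [-0.0001, -0.2902, 0.957, -0.1411], [0.0, 0.0, 0.0, 1.0]] ['color', 'vertical_fov', 'cx', 'cy', 'hand_eye']
{'t': 0.1, 'joint_positions': array([-67.75813108,  19.06844776,  -3.70622546,  83.70107333,
         1.23836223,  77.34407192,  -5.06976323]), 'joint_vel': array([ 0.03935435, -0.07780494, -0.01137458, -0.00818836,  0.00883346,
        0.01595804, -0.06734543]), 'tau': array([ 9.96301933e-04, -6.26746774e+01,  4.86531272e-02, -3.92429960e+01,
        1.61875505e-02,  7.04907754e-03,  2.06024271e-05]), 'eef_pos': array([0.24946591, 0.57268651, 0.23209544]), 'ee_rot': array([-1.79926401e+02,  4.38034057e-03,  1.56464669e+02]), 'contact_force': array([-0.80713563, -0.58087681,  0.07919202]), 'torque': array([ 0.029906  , -0.04664356, -0.03840151]), 'finger_gap': 0.08526259788076945}
```

View pics/top0.png

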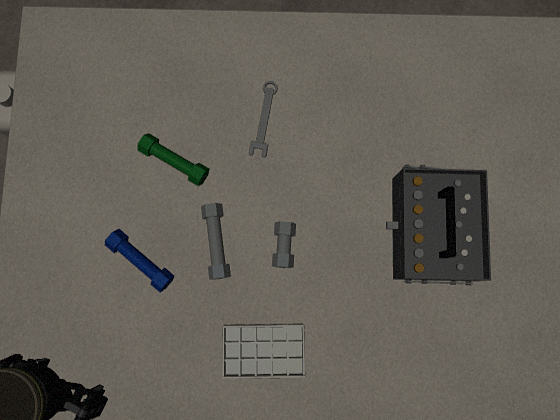

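View pics/side0.png

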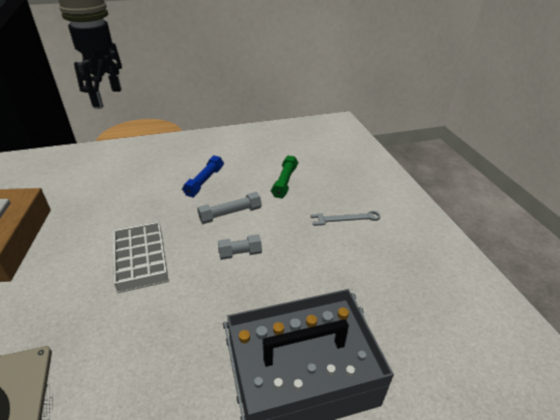

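View pics/wrist0.png

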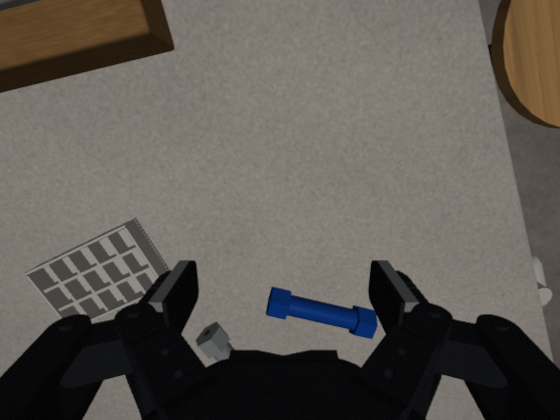

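```bash
cat >> h.py <<'E'
def load(f):
    import pickle; return pickle.load(open(f'pics/{f}.pkl','rb'))
def campose(s,im):
    if 'cam_to_world' in im: return im['cam_to_world']
    from scipy.spatial.transform import Rotation as R
    T=np.eye(4); T[:3,:3]=R.from_euler('xyz',s['ee_rot'],degrees=True).as_matrix(); T[:3,3]=s['eef_pos']
    return T@im['hand_eye']
def px2w(f,px,z):
    s,im=load(f); C=campose(s,im); fl=210/np.tan(np.radians(im['vertical_fov']/2))
    out=[]
    for (u,v) in px:
        d=C[:3,:3]@np.array([(u-im['cx'])/fl,(v-im['cy'])/fl,1]); o=C[:3,3]
        out.append(o+d*(z-o[2])/d[2])
    return np.array(out)
def w2px(f,P):
    s,im=load(f); C=np.linalg.inv(campose(s,im)); fl=210/np.tan(np.radians(im['vertical_fov']/2))
    p=(C[:3,:3]@np.array(P).reshape(-1,3).T+C[:3,3:]).T
    return np.c_[p[:,0]/p[:,2]*fl+im['cx'],p[:,1]/p[:,2]*fl+im['cy']]
def crop(f,x0,y0,x1,y1,k,o):
    im=cv2.imread(f'pics/{f}.png')[y0:y1,x0:x1]; im=cv2.resize(im,None,fx=k,fy=k,interpolation=cv2.INTER_CUBIC)
    im=np.clip(im.astype(float)*1.6,0,255).astype('uint8'); cv2.imwrite(f'pics/{o}.png',im)
E
python3 - <<'E'
from h import *
crop('top0',370,150,510,300,4,'c1'); crop('side0',210,270,410,420,4,'c2'); crop('top0',190,190,310,290,6,'c3')
E
```

```text
(no output)
```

View pics/c1.png

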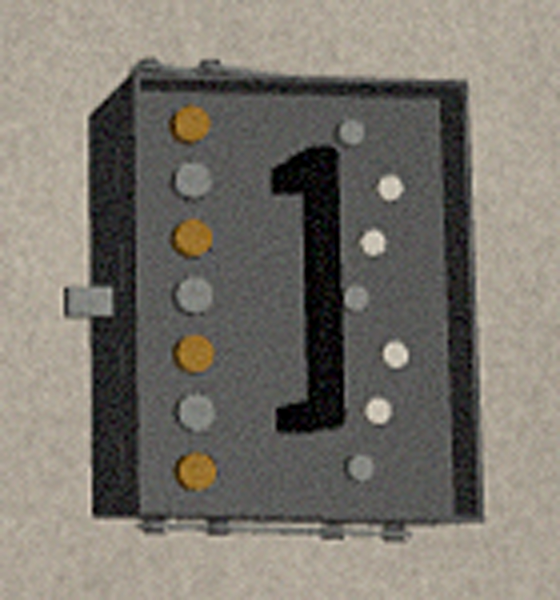

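View pics/c2.png

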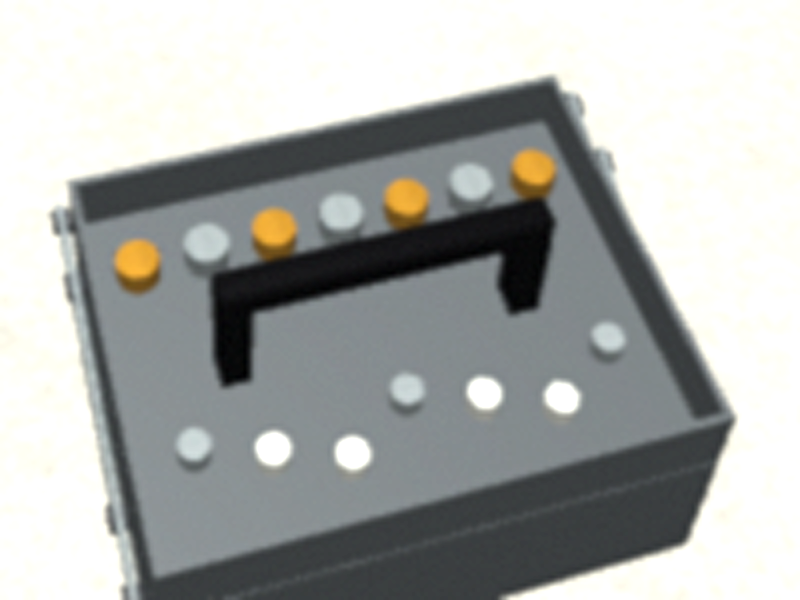

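View pics/c3.png

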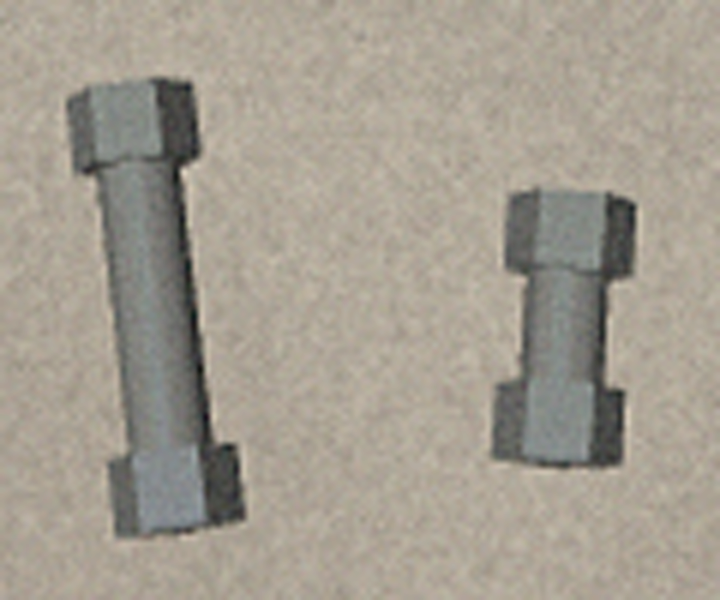

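```bash
cat >> h.py <<'E'
def tri(fs,pxs):
    A=[];b=[]
    for f,(u,v) in zip(fs,pxs):
        s,im=load(f); C=campose(s,im); fl=210/np.tan(np.radians(im['vertical_fov']/2))
        d=C[:3,:3]@np.array([(u-im['cx'])/fl,(v-im['cy'])/fl,1]); d/=np.linalg.norm(d)
        P=np.eye(3)-np.outer(d,d); A.append(P); b.append(P@C[:3,3])
    p,*_=np.linalg.lstsq(np.vstack(A),np.hstack(b),rcond=None)
    return p, np.linalg.norm(np.vstack(A)@p-np.hstack(b))
E
python3 - <<'E'
from h import *
def T(n,a,b): 
    p,r=tri(['top0','side0'],[(370+a[0]/4,150+a[1]/4),(210+b[0]/4,270+b[1]/4)]); print(n,np.round(p*1000,1),round(r*1000,1)); return p
T('piv a',(150,527),(60,220));T('piv b',(215,527),(72,285));T('piv c',(332,530),(113,515));T('piv d',(395,533),(130,590))
T('far a',(150,65),(573,103));T('far b',(210,65),(605,160))
T('rim nearL',(138,520),(75,185));T('rim farL',(138,72),(553,80));T('rim nearR',(483,520),(155,575));T('rim farR',(466,82),(732,418))
T('handle near top',(320,412),(215,272)); T('handle far',(320,150),(550,205))
P=[]
def q(a,z): return px2w('top0',[(190+a[0]/6,190+a[1]/6)],z)[0]
# hex top-flat corners z=.038
for nm,L in (('long',[(92,84),(155,80),(137,530),(205,526)]),('short',[(540,190),(608,192),(525,462),(590,464)])):
    Q=np.array([q(a,.038) for a in L]); print(nm,np.round(Q*1000,1).tolist(), 'c',Q.mean(0)*1000,'len',np.linalg.norm(Q[:2].mean(0)-Q[2:].mean(0)), 'yaw',np.degrees(np.arctan2(*(Q[:2].mean(0)-Q[2:].mean(0))[[1,0]])))
E
```

```text
piv a [407.4  23.1  83.6] 1.6
piv b [407.3  -7.3  84. ] 0.6
piv c [407.4 -77.4  39.7] 0.2
piv d [ 407.1 -107.    43.3] 0.6
far a [628.3  20.4  87.8] 0.8
far b [629.5  -9.1  86.2] 1.0
rim nearL [412.9  30.9  93.4] 5.2
rim farL [622.1  28.4  95.7] 0.0
rim nearR [ 413.1 -127.7   97. ] 0.7
rim farR [ 621.1 -128.7   96.2] 0.7
handle near top [457.1 -43.3 126.9] 2.2
handle far [581.4 -47.9 125.7] 2.6
long [[553.2, 416.2, 38.0], [555.1, 395.1, 38.0], [405.3, 394.8, 38.0], [407.1, 372.5, 38.0]] c [480.16336843 394.64324159  38.        ] len 0.14958863582547735 yaw 8.467998504603946
short [[520.7, 265.1, 38.0], [520.5, 242.4, 38.0], [430.3, 268.0, 38.0], [430.1, 246.6, 38.0]] c [475.39443196 255.52125976  38.        ] len 0.09049864043055103 yaw -2.259136844834777
```

Emit:
send_rows --plan '[[[0.03,-0.07,0.01,0,0,0.1,60],[0.1,-0.22,0.02,0,0,0.3,60],[0.17,-0.4,0.03,0,0,0.5,60],[0.24,-0.56,0.03,0,0,0.65,60],[0.31,-0.72,0.03,0,0,0.8,60],[0.36,-0.84,0.03,0,0,0.8,60],[0.41,-0.96,0.03,0,0,0.8,60],[0.425,-1,0.03,0,0,0.8,60],[0.425,-1,0.03,0,0,0.8,60]]]'

```text
t: 0.9
eef_pos: [0.3957, 0.2296, 0.2463]
ee_rot: [180.0, -0.0, 179.4]
contact_force: [1.6, 0.2, 0.4]
finger_gap: 0.0602
```

Emit:
send_rows --plan '[[[0.04,-0.09,0,0,0,0,60],[0.08,-0.18,0,0,0,0,60],[0.1,-0.23,0,0,0,0,60],[0.11,-0.24,0,0,0,0,60],[0.11,-0.24,0,0,0,0,60],[0.11,-0.24,0,0,0,0,60]]]'

```text
t: 1.4
eef_pos: [0.4504, 0.1116, 0.2461]
ee_rot: [180.0, -0.0, 179.3]
contact_force: [0.5, 0.6, 0.3]
finger_gap: 0.0599
```

```bash
python3 - <<'E'
from h import *
s,im=shot('wrist','wrist1'); print(s['t'],s['eef_pos'],s['ee_rot'],s['joint_positions'],s['finger_gap'])
crop('wrist1',0,0,560,420,1.4,'w1')
E
```

```text
1.4 [0.45043274 0.11162192 0.24608348] [ 1.79989590e+02 -2.36178859e-02  1.79315722e+02] [-36.96449011  -2.71663378  16.98361589 106.56614952   0.79872377
  76.05189656  69.12406512] 0.05986850300171823
```

View pics/w1.png

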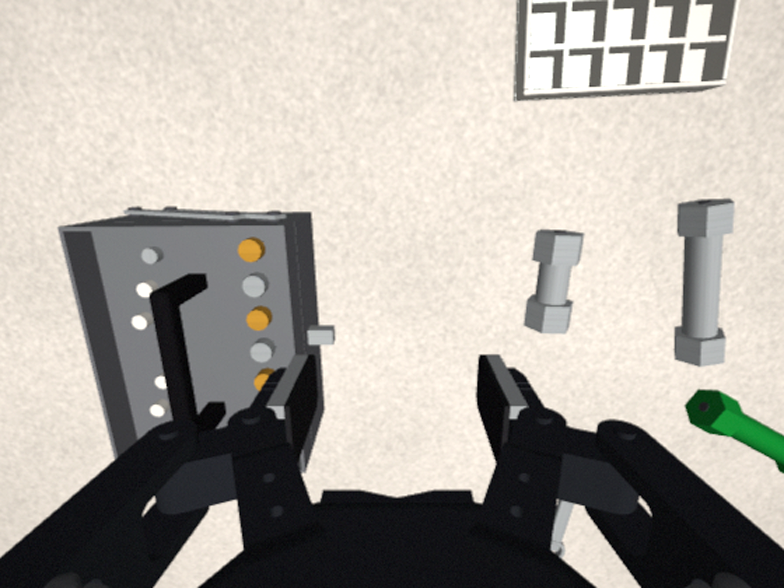

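Emit:
send_rows --plan '[[[0.03,-0.06,0,0,0,0,60],[0.06,-0.13,0,0,0,0,60],[0.09,-0.21,-0.02,0,0,0,60],[0.12,-0.28,-0.06,0,0,0,60],[0.134,-0.32,-0.08,0,0,0,60],[0.134,-0.32,-0.08,0,0,0,60],[0.134,-0.32,-0.08,0,0,0,60]]]'

```text
t: 2.03
eef_pos: [0.5171, -0.0481, 0.2053]
ee_rot: [-180.0, -0.1, 179.3]
contact_force: [-0.0, 1.3, 0.2]
finger_gap: 0.0599
```

```bash
python3 - <<'E'
from h import *
s,im=shot('wrist','wrist2'); print(s['t'],s['eef_pos'],s['ee_rot'],s['joint_positions'],s['finger_gap'])
crop('wrist2',0,0,560,420,1.4,'w2')
E
```

```text
2.0333 [ 0.51714245 -0.04809798  0.20530891] [-1.79982295e+02 -1.18077653e-01  1.79348738e+02] [-25.90148201   6.58709714  28.34027587 103.05969816  -3.27384841
  71.28311701  92.68725313] 0.05989407723171875
```

View pics/w2.png

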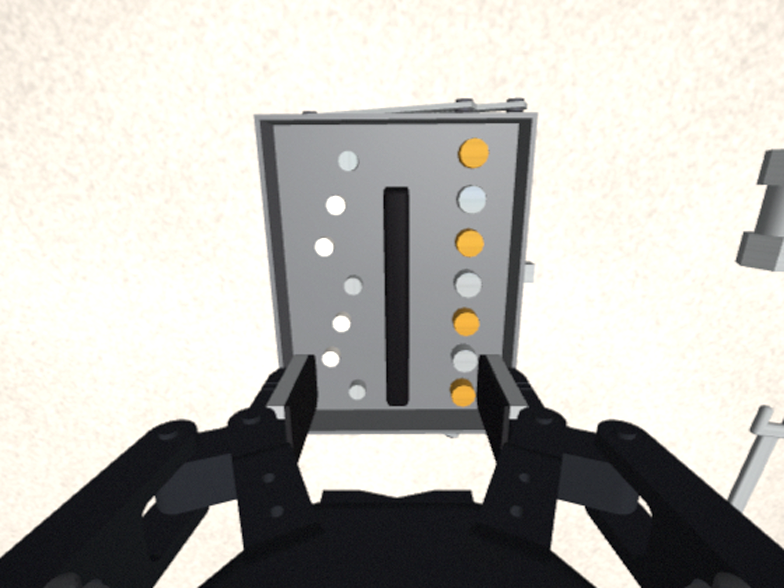

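```bash
python3 - <<'E'
from h import *
k=1.4
P=px2w('wrist2',[(384.5/k,187/k),(408/k,187/k),(386/k,405/k),(408/k,405/k)],.127); print(P*1000, P.mean(0)*1000)
P=px2w('wrist2',[(255/k,115/k),(537/k,114/k)],.096+.005); print(P*1000)
E
```

```text
[[452.64724955 -52.90773734 127.        ]
 [452.77991012 -40.70228737 127.        ]
 [581.44009234 -54.47005905 127.        ]
 [581.58402448 -41.04815539 127.        ]] [517.11281912 -47.28205979 127.        ]
[[ 414.23017738 -124.62327435  101.        ]
 [ 415.4221122    31.47696512  101.        ]]
```

Emit:
send_rows --plan '[[[0,0,-0.05,0,0,0,60],[0,0,-0.1,0,0,0,60],[0,0,-0.14,0,0,0,60],[0,0,-0.158,0,0,0,60],[0,0,-0.158,0,0,0,40],[0,0,-0.158,0,0,0,10],[0,0,-0.158,0,0,0,10],[0,0,-0.158,0,0,0,10],[0,0,-0.158,0,0,0,10],[0,0,-0.158,0,0,0,10]]]' --squeeze 50

```text
t: 2.92
eef_pos: [0.5185, -0.0482, 0.1287]
ee_rot: [180.0, 0.1, 179.4]
contact_force: [-0.8, -0.0, 7.1]
finger_gap: 0.0101
```

```bash
python3 - <<'E'
from h import *
s=robot.read_state(); print(s['eef_pos'],s['contact_force'],s['finger_gap'])
p0=s['eef_pos']
a0=np.radians(25)
for a in range(25,156,5):
    r=np.radians(a); print(a, np.round([110*(np.cos(r)-np.cos(a0))/500,110*(np.sin(r)-np.sin(a0))/500],3))
E
```

```text
[ 0.51850818 -0.0481932   0.12873155] [-0.76206415 -0.04730909  7.14555631] 0.010075369649555913
25 [0. 0.]
30 [-0.009  0.017]
35 [-0.019  0.033]
40 [-0.031  0.048]
45 [-0.044  0.063]
50 [-0.058  0.076]
55 [-0.073  0.087]
60 [-0.089  0.098]
65 [-0.106  0.106]
70 [-0.124  0.114]
75 [-0.142  0.12 ]
80 [-0.161  0.124]
85 [-0.18   0.126]
90 [-0.199  0.127]
95 [-0.219  0.126]
100 [-0.238  0.124]
105 [-0.256  0.12 ]
110 [-0.275  0.114]
115 [-0.292  0.106]
120 [-0.309  0.098]
125 [-0.326  0.087]
130 [-0.341  0.076]
135 [-0.355  0.063]
140 [-0.368  0.048]
145 [-0.38   0.033]
150 [-0.39   0.017]
155 [-0.399  0.   ]
```

```bash
python3 - <<'E'
from h import *
s,im=shot('wrist','wrist3'); shot('side','side3')
crop('wrist3',100,100,500,420,1.9,'w3'); crop('side3',200,180,420,400,2.7,'s3')
E
```

```text
(no output)
```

View pics/w3.png

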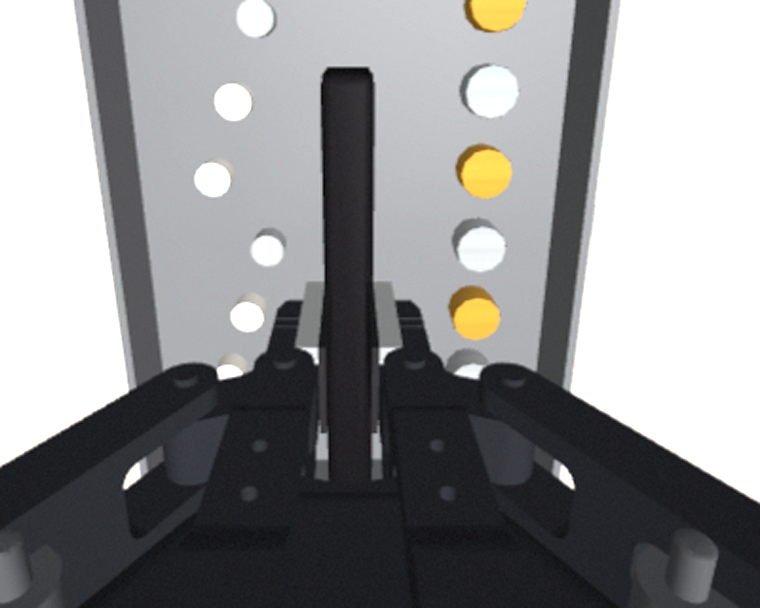

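View pics/s3.png

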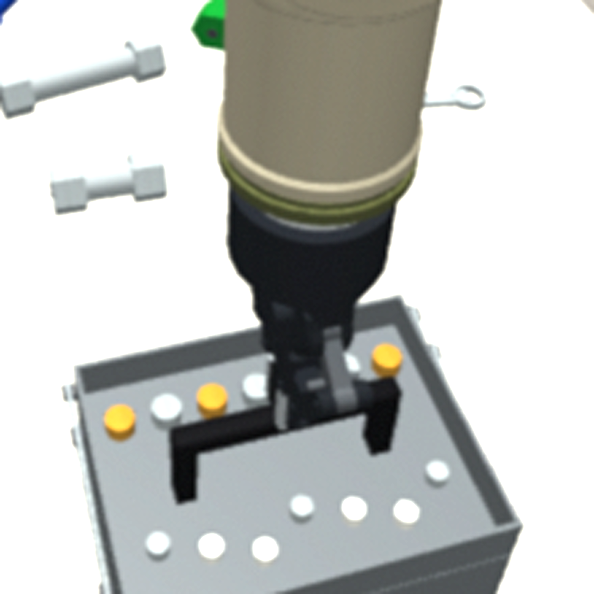

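Emit:
send_rows --plan '[[[0,0,0,0,0,0,2],[0,0,0,0,0,0,2],[0,0,0,0,0,0,2],[0,0,0,0,0,0,2]]]' --squeeze 50

```text
t: 3.35
eef_pos: [0.5185, -0.0484, 0.1286]
ee_rot: [180.0, 0.1, 179.4]
contact_force: [-0.2, -0.3, 6.3]
finger_gap: 0.002
```

Emit:
send_rows --plan '[[[0,-0.004,0.008,0,0,0,2],[0,-0.009,0.017,0,0,0,2],[0,-0.014,0.025,0,0,0,2],[0,-0.019,0.033,0,0,0,2],[0,-0.019,0.033,0,0,0,2]]]'

```text
t: 3.77
eef_pos: [0.5179, -0.0586, 0.1448]
ee_rot: [180.0, 0.1, 179.3]
contact_force: [-0.2, 1.6, 0.3]
finger_gap: 0.0024
```

```bash
python3 - <<'E'
from h import *
s,im=shot('wrist','wrist4'); shot('side','side4')
crop('wrist4',100,100,500,420,1.9,'w4'); crop('side4',200,180,420,400,2.7,'s4'); print(s['eef_pos'],s['contact_force'],s['finger_gap'])
E
```

```text
[ 0.51791255 -0.05860466  0.1447809 ] [-0.20820818  1.59206295  0.25771091] 0.0023691881633313475
```

View pics/w4.png

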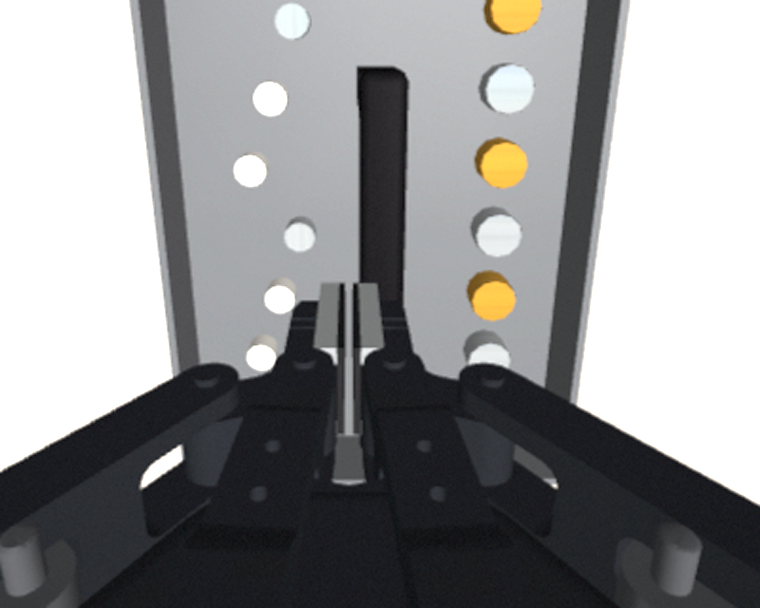

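View pics/s4.png

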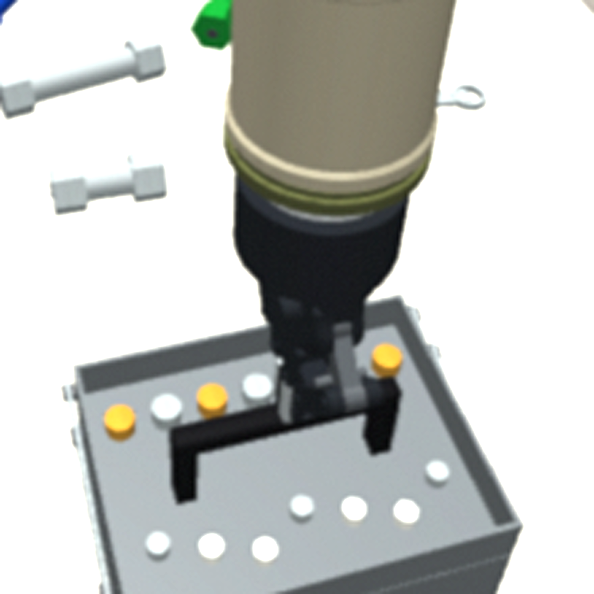

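```bash
python3 - <<'E'
from h import *
im=cv2.imread('pics/s4.png')
for z,c in ((.12,(0,0,255)),(.1448,(0,255,0)),(.127,(255,0,0))):
    for dx in (-.011,.011):
        p=w2px('side4',[.5179+dx,-.0586,z])[0]; q=((p-[200,180])*2.7).astype(int); cv2.circle(im,tuple(map(int,q)),3,c,-1); print(z,q)
p=w2px('side4',[.5179,-.0475,.127])[0]; q=((p-[200,180])*2.7).astype(int); cv2.circle(im,tuple(map(int,q)),3,(0,255,255),-1)
im=cv2.resize(im[280:520,140:440],None,fx=2.6,fy=2.4); cv2.imwrite('pics/s4b.png',im)
E
```

```text
0.12 [272 436]
0.12 [311 426]
0.1448 [275 409]
0.1448 [315 399]
0.127 [273 428]
0.127 [312 418]
```

View pics/s4b.png

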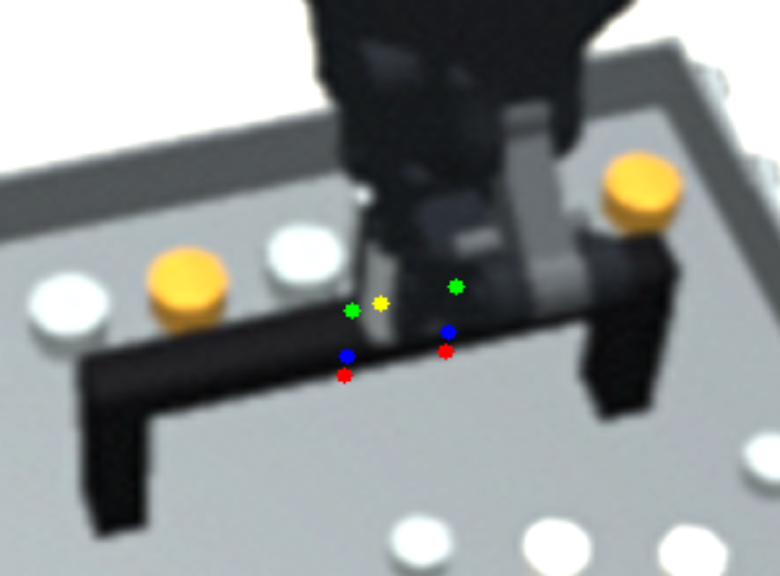

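Emit:
send_rows --plan '[[[0,0.01,0,0,0,0,55],[-0.002,0.022,0,0,0,0,55],[-0.002,0.022,0,0,0,0,55],[-0.002,0.022,0,0,0,0,55],[-0.002,0.022,-0.02,0,0,0,55],[-0.002,0.022,-0.04,0,0,0,55],[-0.002,0.022,-0.055,0,0,0,55],[-0.002,0.022,-0.068,0,0,0,55],[-0.002,0.022,-0.068,0,0,0,55],[-0.002,0.022,-0.068,0,0,0,55]]]'

```text
t: 4.7
eef_pos: [0.5162, -0.047, 0.1092]
ee_rot: [-180.0, -0.1, 179.4]
contact_force: [-0.3, -0.2, 0.2]
finger_gap: 0.0551
```

```bash
python3 - <<'E'
from h import *
s,im=shot('wrist','wrist5'); shot('side','side5')
crop('wrist5',100,100,500,420,1.9,'w5'); crop('side5',240,280,380,400,5,'s5'); print(s['eef_pos'],s['contact_force'],s['finger_gap'])
E
```

```text
[ 0.51616483 -0.04698289  0.10919525] [-0.29591881 -0.2231016   0.18723161] 0.05509813539987836
```

View pics/w5.png

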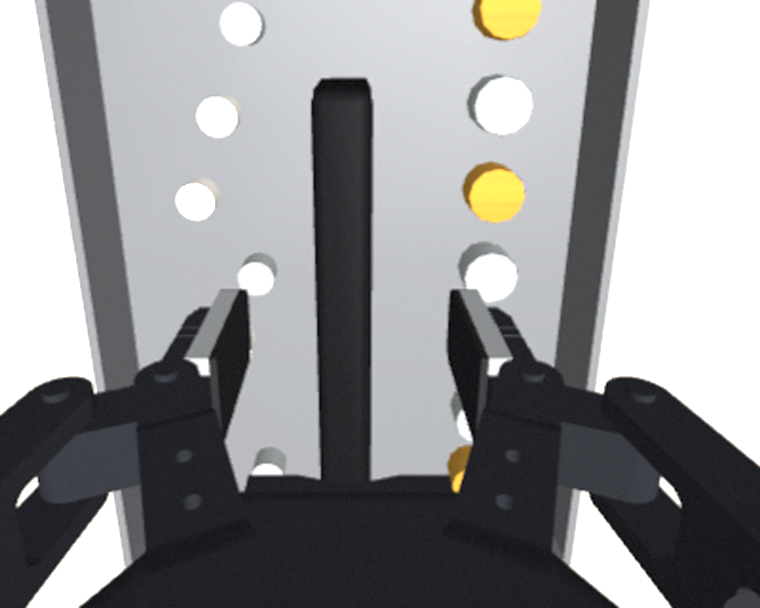

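View pics/s5.png

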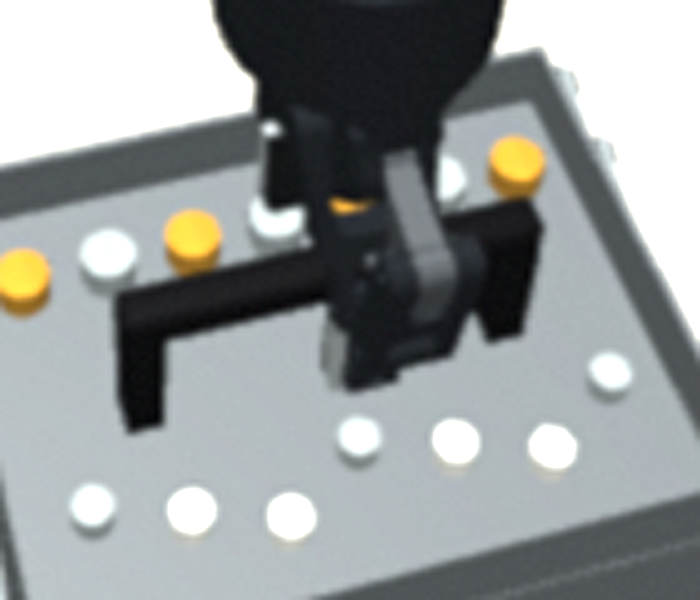

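```bash
python3 - <<'E'
from h import *
s,im=load('side5')
for z in (.07,.08,.09,.1,.11): print(z,w2px('side5',[.505,-.0745,z]), w2px('wrist5',[[.505,-.0745,z],[.505,-.0195,z]]))
print((240+325/5,280+378/5),(100+248/1.9,100+292/1.9),(100+450/1.9,100+292/1.9))
print(tri(['side5','wrist5'],[(240+325/5,280+378/5),(100+248/1.9,100+292/1.9)]))
E
```

```text
0.07 [[301.40023444 369.85452854]] [[239.70585895 220.70586493]
 [324.11845002 219.8640962 ]]
0.08 [[301.76032988 366.32938771]] [[237.40616075 225.95614887]
 [326.28595228 225.07501979]]
0.09 [[302.12825321 362.72761604]] [[234.84958731 231.79288713]
 [328.69581722 230.86861101]]
0.1 [[302.50426248 359.04668732]] [[231.99055343 238.32015217]
 [331.39110236 237.34838507]]
0.11 [[302.88862722 355.28396308]] [[228.77200968 245.66818964]
 [334.42570655 244.64392098]]
(305.0, 355.6) (230.5263157894737, 253.6842105263158) (336.8421052631579, 253.6842105263158)
(array([ 0.50919328, -0.07439723,  0.10840562]), np.float64(0.0015064377318098033))
```

Emit:
send_rows --plan '[[[0,0,-0.012,0,0,0,55],[0,0,-0.024,0,0,0,55],[0,0,-0.024,0,0,0,40],[0,0,-0.024,0,0,0,5],[0,0,-0.024,0,0,0,5],[0,0,-0.024,0,0,0,5],[0,0,-0.024,0,0,0,5],[0,0,-0.024,0,0,0,5]]]' --squeeze 50

```text
t: 5.47
eef_pos: [0.5166, -0.0481, 0.098]
ee_rot: [-179.9, 0.0, 179.3]
contact_force: [-0.0, -5.8, 0.5]
finger_gap: 0.0135
```

Emit:
send_rows --plan '[[[0,-0.004,0.008,0,0,0,5],[0,-0.009,0.017,0,0,0,5],[0,-0.014,0.025,0,0,0,5],[0,-0.019,0.033,0,0,0,5],[0,-0.031,0.048,0,0,0,5],[0,-0.031,0.048,0,0,0,5]]]'

```text
t: 5.97
eef_pos: [0.5164, -0.0637, 0.1225]
ee_rot: [-180.0, 0.0, 179.3]
contact_force: [1.7, -3.8, -5.8]
finger_gap: 0.0134
```

Emit:
send_rows --plan '[[[0,-0.013,0.015,0,0,0,5],[0,-0.027,0.028,0,0,0,5],[0,-0.042,0.039,0,0,0,5],[0,-0.058,0.05,0,0,0,5],[0,-0.075,0.058,0,0,0,5],[0,-0.093,0.066,0,0,0,5],[0,-0.111,0.072,0,0,0,5],[0,-0.13,0.076,0,0,0,5],[0,-0.149,0.078,0,0,0,5],[0,-0.168,0.079,0,0,0,5]]]'

```text
t: 6.8
eef_pos: [0.5161, -0.1467, 0.1616]
ee_rot: [179.9, -0.1, 179.4]
contact_force: [-4.0, 2.9, -4.7]
finger_gap: 0.0135
```

Emit:
send_rows --plan '[[[0,-0.02,-0.001,0,0,0,5],[0,-0.039,-0.003,0,0,0,5],[0,-0.057,-0.007,0,0,0,5],[0,-0.076,-0.013,0,0,0,5],[0,-0.093,-0.021,0,0,0,5],[0,-0.11,-0.029,0,0,0,5],[0,-0.127,-0.04,0,0,0,5],[0,-0.142,-0.051,0,0,0,5],[0,-0.156,-0.064,0,0,0,5],[0,-0.156,-0.064,0,0,0,5]]]'

```text
t: 7.63
eef_pos: [0.5158, -0.2264, 0.1286]
ee_rot: [-180.0, -0.0, 179.3]
contact_force: [-3.3, -0.8, -2.9]
finger_gap: 0.0133
```

Emit:
send_rows --plan '[[[0,-0.013,-0.015,0,0,0,5],[0,-0.025,-0.03,0,0,0,5],[0,-0.035,-0.046,0,0,0,5],[0,-0.042,-0.058,0,0,0,5],[0,-0.044,-0.063,0,0,0,5],[0,-0.044,-0.063,0,0,0,5],[0,-0.044,-0.063,0,0,0,5]]]'

```text
t: 8.22
eef_pos: [0.5157, -0.2475, 0.0981]
ee_rot: [-179.9, -0.1, 179.3]
contact_force: [-6.3, -3.4, -2.8]
finger_gap: 0.0133
```

Emit:
send_rows --plan '[[[0,0,0,0,0,0,55],[0,0,0,0,0,0,55],[0,0,0,0,0,0,55],[0,0,0,0,0,0,55],[0,0,0.04,0,0,0,55],[0,0,0.1,0,0,0,55],[0,0,0.18,0,0,0,55],[0,0,0.25,0,0,0,55],[0,0,0.3,0,0,0,55],[0,0,0.3,0,0,0,55]]]'

```text
t: 9.05
eef_pos: [0.5188, -0.2474, 0.2538]
ee_rot: [-179.9, 0.5, 179.4]
contact_force: [0.8, 0.7, 0.4]
finger_gap: 0.0549
```

```bash
python3 - <<'E'
from h import *
s,im=shot('wrist','wrist6'); shot('side','side6'); shot('top','top6'); print(s['eef_pos'],s['joint_positions'])
a=cv2.imread('pics/side6.png'); b=cv2.imread('pics/top6.png'); m=np.vstack([a[200:],b[130:330]]);m=np.clip(m*1.4,0,255).astype('uint8'); cv2.imwrite('pics/m6.png',cv2.resize(m,None,fx=1.4,fy=1.4))
E
```

```text
[ 0.51878524 -0.24738999  0.2538107 ] [ -9.67473857  12.70197376  36.14168464  91.97732781  -7.7589873
  77.31347199 116.82486163]
```

View pics/m6.png

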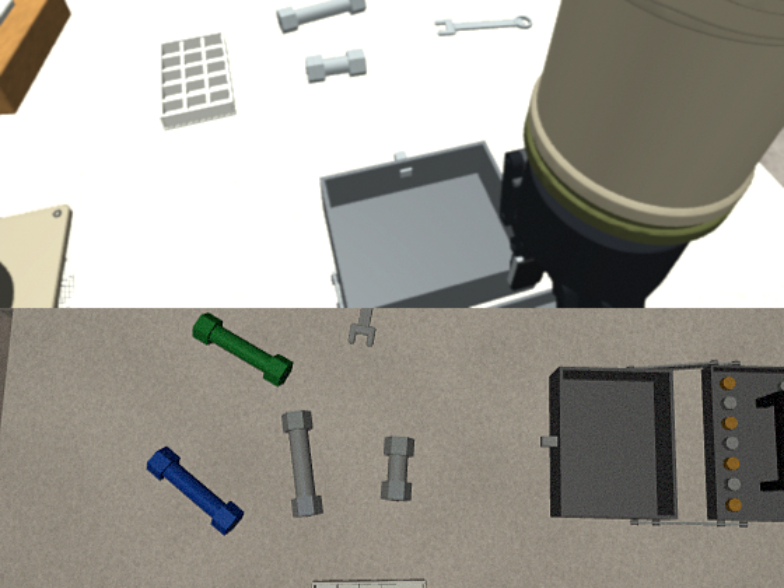

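Emit:
send_rows --plan '[[[0,0.06,0,0,0,0.05,60],[-0.01,0.15,0,0,0,0.1,60],[-0.02,0.25,0,0,0,0.2,60],[-0.03,0.35,0,0,0,0.3,60],[-0.04,0.45,0,0,0,0.318,60],[-0.05,0.55,0,0,0,0.318,60],[-0.06,0.64,0,0,0,0.318,60],[-0.06,0.72,0,0,0,0.318,60],[-0.06,0.8,0,0,0,0.318,60],[-0.06,0.8,0,0,0,0.318,60]]]'

```text
t: 10.03
eef_pos: [0.4851, 0.1563, 0.2464]
ee_rot: [180.0, -0.1, -171.4]
contact_force: [1.2, 0.1, 0.6]
finger_gap: 0.06
```

Emit:
send_rows --plan '[[[0,0.07,0,0,0,0,60],[0,0.14,0,0,0,0,60],[-0.01,0.21,0,0,0,0,60],[-0.01,0.28,0,0,0,0,60],[-0.02,0.34,-0.02,0,0,0,60],[-0.02,0.4,-0.04,0,0,0,60],[-0.02,0.4,-0.06,0,0,0,60],[-0.02,0.4,-0.08,0,0,0,60]]]'

```text
t: 10.7
eef_pos: [0.475, 0.3551, 0.205]
ee_rot: [-179.9, -0.2, -171.3]
contact_force: [0.1, -0.0, -0.2]
finger_gap: 0.06
```

```bash
python3 - <<'E'
from h import *
s,im=shot('wrist','wrist7');shot('top','top7'); print(s['t'],s['eef_pos'],s['ee_rot'],s['joint_positions'],s['finger_gap'])
crop('wrist7',0,0,560,420,1.4,'w7'); crop('top7',370,150,560,300,4,'t7')
E
```

```text
10.7 [0.47500538 0.355137   0.20503014] [-1.79926080e+02 -1.65147043e-01 -1.71315739e+02] [-47.73510141  15.90947616   7.92330286  91.31963278  -2.28728749
  73.10748297  59.24449289] 0.05996515951874735
```

View pics/w7.png

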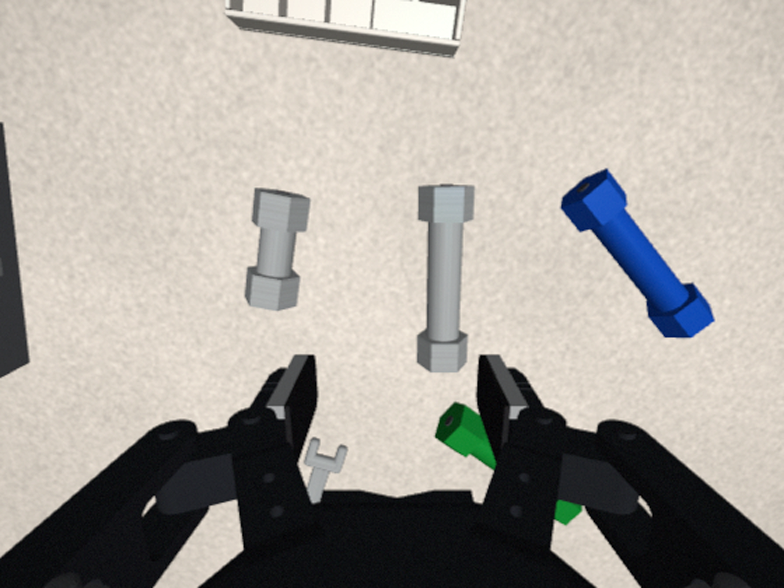

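View pics/t7.png

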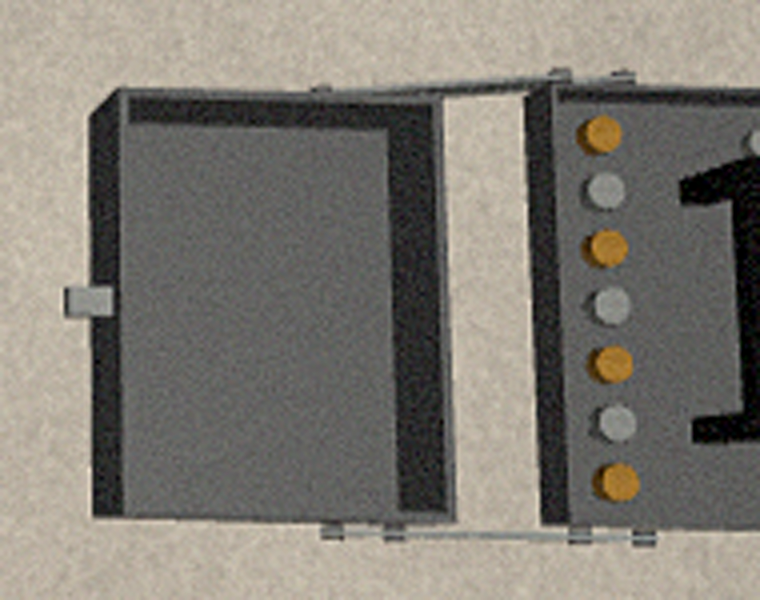

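```bash
python3 - <<'E'
from h import *
k=1.4
crop('wrist7',280,115,350,275,3.7,'w7c')
P=px2w('wrist7',[(446/k,188/k),(442/k,371/k)],.038); print(P*1000,P.mean(0)*1000,np.linalg.norm(P[0]-P[1]),np.degrees(np.arctan2(P[1,1]-P[0,1],P[1,0]-P[0,0])))
# case inner rim from top7, z=.066
q=lambda a:(370+a[0]/4,150+a[1]/4)
P=px2w('top7',[q((128,97)),q((436,103)),q((446,511)),q((124,515))],.066); print(P*1000,P.mean(0))
P=px2w('top7',[q((120,88)),q((442,96)),q((455,520)),q((92,517))],.066); print(P*1000)
E
```

```text
[[409.72473044 382.0813904   38.        ]
 [555.57823199 406.27240351  38.        ]] [482.65148121 394.17689695  38.        ] 0.14784603149231657 9.417251822587195
[[ 616.79552163   26.09550151   66.        ]
 [ 617.16910899 -126.03147402   66.        ]
 [ 417.24536763 -123.18421352   66.        ]
 [ 411.96443777   31.03210062   66.        ]] [ 0.51579361 -0.04802202  0.066     ]
[[ 621.26297479   29.98398817   66.        ]
 [ 620.77842633 -129.13379526   66.        ]
 [ 413.06611869 -127.32604132   66.        ]
 [ 410.67987242   46.35608822   66.        ]]
```

View pics/w7c.png

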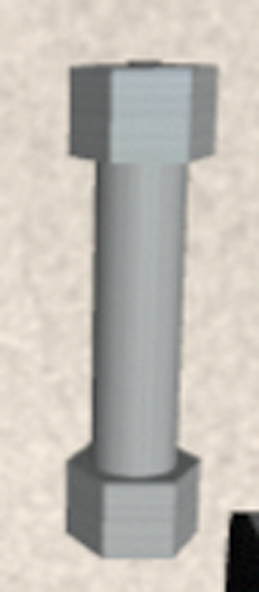

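Emit:
send_rows --plan '[[[0.007,0.04,0,0,0,0,60],[0.013,0.078,-0.01,0,0,0,60],[0.013,0.078,-0.08,0,0,0,60],[0.013,0.078,-0.15,0,0,0,60],[0.013,0.078,-0.22,0,0,0,60],[0.013,0.078,-0.28,0,0,0,60],[0.013,0.078,-0.33,0,0,0,60],[0.013,0.078,-0.36,0,0,0,60],[0.013,0.078,-0.37,0,0,0,60],[0.013,0.078,-0.37,0,0,0,60]]]'

```text
t: 11.63
eef_pos: [0.4831, 0.3911, 0.0219]
ee_rot: [-179.9, -0.1, -171.6]
contact_force: [0.2, 0.2, 0.5]
finger_gap: 0.06
```

```bash
python3 - <<'E'
from h import *
s,im=shot('wrist','wrist8');shot('side','side8'); print(s['t'],s['eef_pos'],s['ee_rot'],s['contact_force'],s['finger_gap'])
crop('wrist8',100,100,500,420,1.9,'w8'); crop('side8',150,100,350,250,4,'s8')
E
```

```text
11.6333 [0.48308115 0.39106544 0.02190115] [-1.79911231e+02 -8.57352669e-02 -1.71597323e+02] [0.23625515 0.16111316 0.54848792] 0.06003606433127383
```

View pics/w8.png

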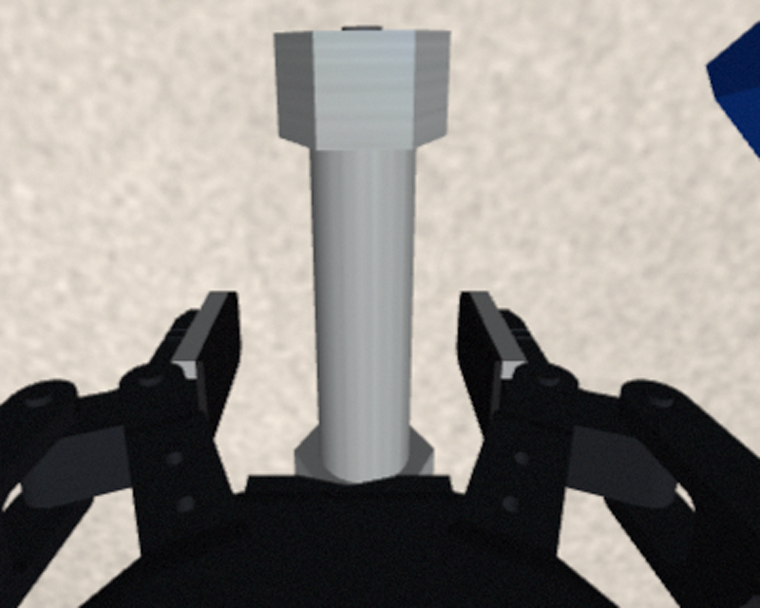

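View pics/s8.png

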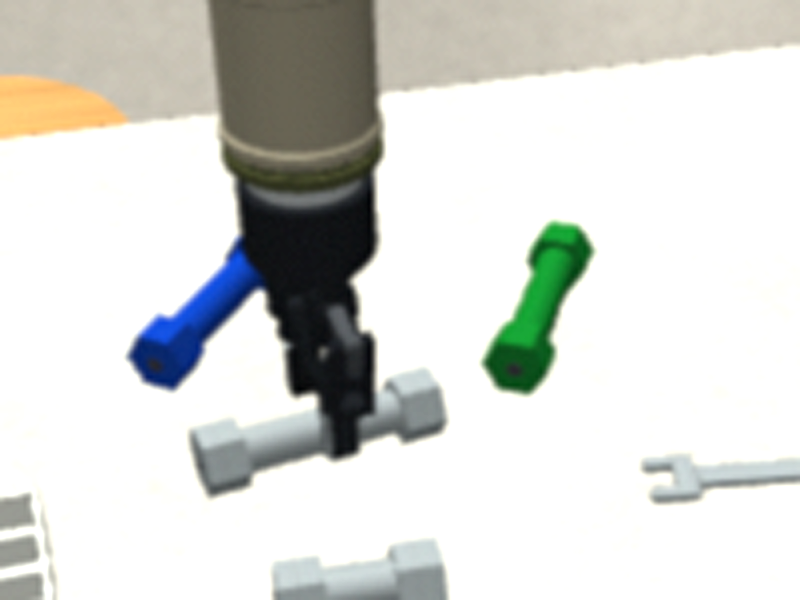

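Emit:
send_rows --plan '[[[-0.003,0.006,-0.01,0,0,0,60],[-0.003,0.006,-0.02,0,0,0,60],[-0.003,0.006,-0.02,0,0,0,45],[-0.003,0.006,-0.02,0,0,0,18],[-0.003,0.006,-0.02,0,0,0,18],[-0.003,0.006,-0.02,0,0,0,18],[-0.003,0.006,-0.02,0,0,0,18],[-0.003,0.006,-0.02,0,0,0,18]]]' --squeeze 70

```text
t: 12.4
eef_pos: [0.4816, 0.3957, 0.0133]
ee_rot: [180.0, 0.0, -171.5]
contact_force: [-2.6, -2.1, 5.8]
finger_gap: 0.0254
```

```bash
python3 - <<'E'
from h import *
s,im=shot('wrist','wrist9');shot('side','side9'); print(s['t'],s['eef_pos'],s['ee_rot'],s['contact_force'],s['finger_gap'])
crop('wrist9',100,100,500,420,1.9,'w9'); crop('side9',190,180,270,230,9,'s9')
E
```

```text
12.4 [0.4816392  0.39574103 0.01325303] [ 1.79986658e+02  1.45121513e-02 -1.71509047e+02] [-2.60622559 -2.11782982  5.76663141] 0.0253759446743943
```

View pics/w9.png

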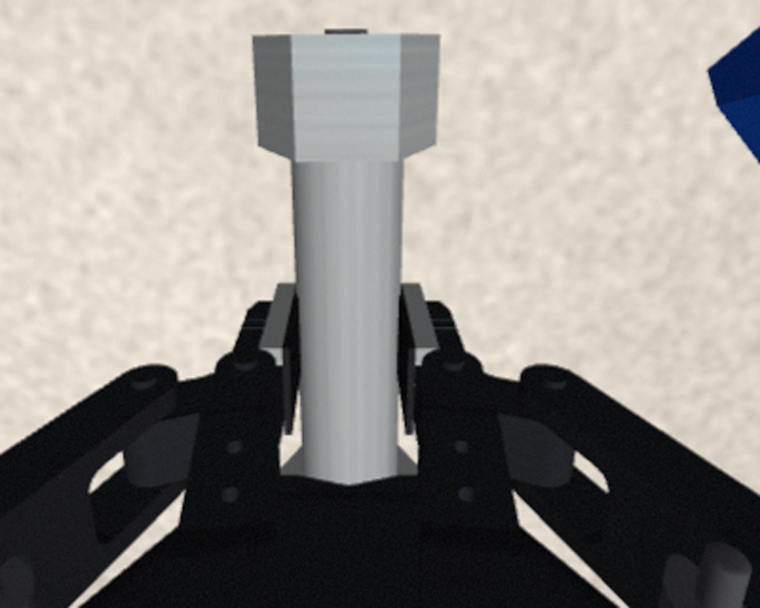

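View pics/s9.png

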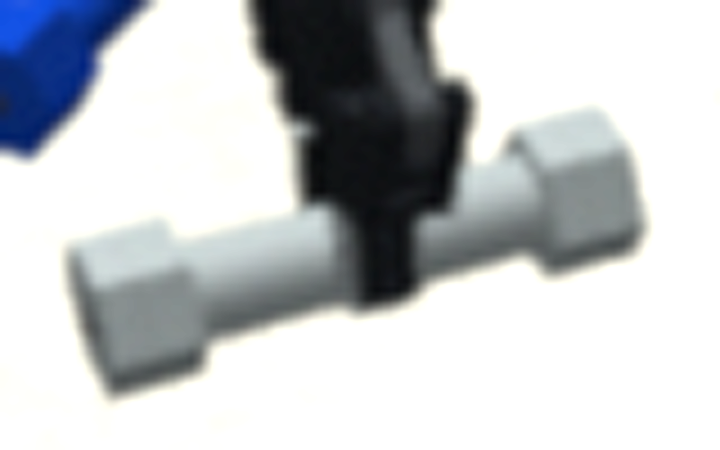

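Emit:
send_rows --plan '[[[0,0,0,0,0,0,45],[0,0,0,0,0,0,45],[0,0,0,0,0,0,45],[0,0,-0.008,0,0,0,45],[0,0,-0.016,0,0,0,45],[0,0,-0.016,0,0,0,18],[0,0,-0.016,0,0,0,18],[0,0,-0.016,0,0,0,18],[0,0,-0.016,0,0,0,18],[0,0,-0.016,0,0,0,18]]]' --squeeze 70

```text
t: 13.33
eef_pos: [0.4813, 0.3954, 0.0044]
ee_rot: [-180.0, -0.0, -171.5]
contact_force: [1.0, -0.5, -4.4]
finger_gap: 0.0262
```

Emit:
send_rows --plan '[[[0,0,0.02,0,0,0,18],[0,0,0.06,0,0,0,18],[0,0,0.1,0,0,0,18],[0,0,0.1,0,0,0,18],[0,0,0.1,0,0,0,18]]]'

```text
t: 13.75
eef_pos: [0.4822, 0.3963, 0.0562]
ee_rot: [179.9, 0.1, -171.5]
contact_force: [-0.5, 0.6, -4.8]
finger_gap: 0.0262
```

```bash
python3 - <<'E'
from h import *
s,im=shot('wrist','wrist10');shot('side','side10'); print(s['t'],s['eef_pos'],s['ee_rot'],s['contact_force'],s['torque'],s['finger_gap'])
crop('wrist10',100,100,500,420,1.9,'w10'); crop('side10',180,140,280,230,7,'s10')
E
```

```text
13.75 [0.48222451 0.39628883 0.05621383] [ 1.79900839e+02  1.27509445e-01 -1.71515525e+02] [-0.5002064   0.63688888 -4.75081918] [ 0.0083286   0.05960918 -0.00340893] 0.02615568688625369
```

View pics/w10.png

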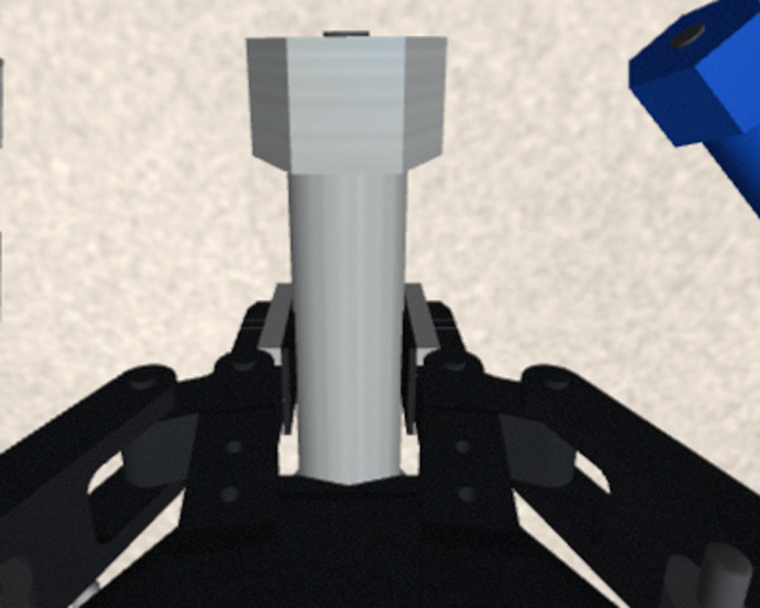

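View pics/s10.png

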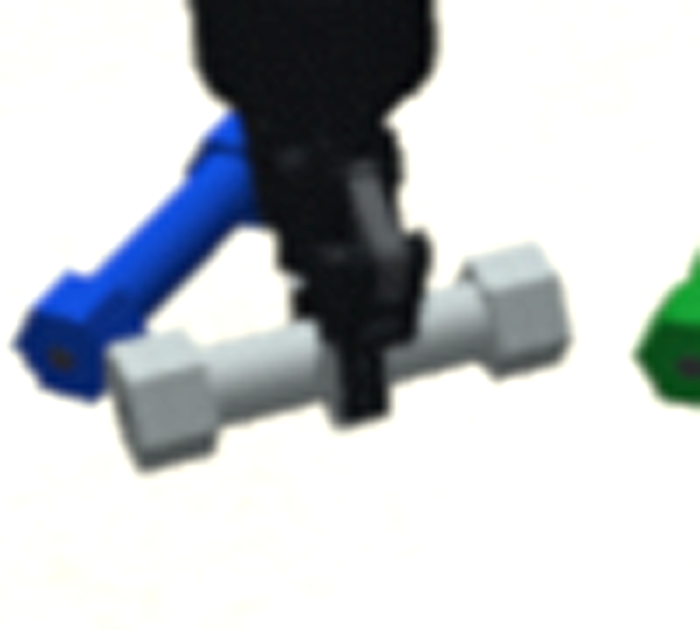

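Emit:
send_rows --plan '[[[0,0,0.05,0,0,0,18],[0,-0.02,0.12,0,0,0,18],[0,-0.07,0.19,0,0,-0.05,18],[0.01,-0.13,0.24,0,0,-0.1,18],[0.02,-0.2,0.26,0,0,-0.15,18],[0.03,-0.27,0.26,0,0,-0.2,18],[0.04,-0.34,0.26,0,0,-0.25,18],[0.05,-0.41,0.26,0,0,-0.3,18],[0.06,-0.48,0.26,0,0,-0.318,18],[0.068,-0.54,0.26,0,0,-0.318,18]]]'

```text
t: 14.68
eef_pos: [0.515, 0.1228, 0.1836]
ee_rot: [-179.9, -0.1, 179.3]
contact_force: [0.6, -0.1, -3.5]
finger_gap: 0.0256
```

Emit:
send_rows --plan '[[[0,-0.07,0,0,0,0,18],[0,-0.14,0,0,0,0,18],[0,-0.2,0,0,0,0,18],[0,-0.26,0,0,0,0,18],[0,-0.31,0,0,0,0,18],[0,-0.34,0,0,0,0,18],[0,-0.35,0,0,0,0,18],[0,-0.35,0,0,0,0,18],[0,-0.35,0,0,0,0,18]]]'

```text
t: 15.43
eef_pos: [0.5152, -0.0482, 0.1841]
ee_rot: [180.0, -0.1, 179.4]
contact_force: [0.4, 1.5, -4.3]
finger_gap: 0.0256
```

```bash
python3 - <<'E'
from h import *
s,im=shot('wrist','wrist11');shot('side','side11'); print(s['t'],s['eef_pos'],s['ee_rot'],s['contact_force'],s['torque'],s['finger_gap'])
a=cv2.imread('pics/wrist11.png'); b=cv2.imread('pics/side11.png'); m=np.vstack([a[:300],b[200:]]);m=np.clip(m*1.4,0,255).astype('uint8'); cv2.imwrite('pics/m11.png',cv2.resize(m,None,fx=1.15,fy=1.15))
E
```

```text
15.4333 [ 0.51524469 -0.04822259  0.18410771] [ 1.79978963e+02 -6.93287360e-02  1.79425033e+02] [ 0.43070033  1.48474993 -4.34157443] [ 0.03728278 -0.02420197 -0.04867663] 0.025572707389425978
```

View pics/m11.png

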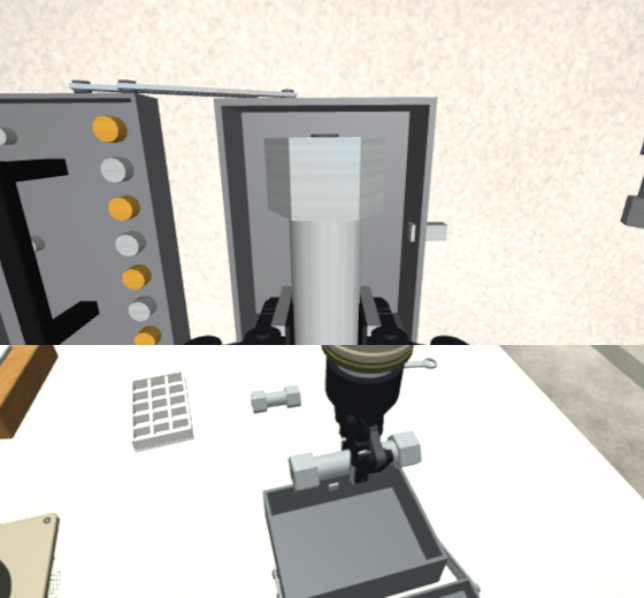

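Emit:
send_rows --plan '[[[0.002,0,-0.03,0,0,0,18],[0.002,0,-0.08,0,0,0,18],[0.002,0,-0.13,0,0,0,18],[0.002,0,-0.18,0,0,0,18],[0.002,0,-0.22,0,0,0,18],[0.002,0,-0.26,0,0,0,18],[0.002,0,-0.29,0,0,0,18],[0.002,0,-0.31,0,0,0,18],[0.002,0,-0.324,0,0,0,18],[0.002,0,-0.324,0,0,0,18]]]'

```text
t: 16.37
eef_pos: [0.516, -0.0486, 0.0217]
ee_rot: [180.0, -0.1, 179.4]
contact_force: [-0.1, -0.2, -3.5]
finger_gap: 0.0258
```

Emit:
send_rows --plan '[[[0,0,0,0,0,0,18],[0,0,-0.006,0,0,0,18],[0,0,-0.012,0,0,0,18],[0,0,-0.016,0,0,0,18],[0,0,-0.016,0,0,0,18]]]'

```text
t: 16.78
eef_pos: [0.5164, -0.0493, 0.0146]
ee_rot: [180.0, -0.0, 179.4]
contact_force: [0.8, 0.4, -2.7]
finger_gap: 0.0261
```

Emit:
send_rows --plan '[[[0,0,-0.002,0,0,0,18],[0,0,-0.004,0,0,0,18],[0,0,-0.006,0,0,0,18],[0,0,-0.006,0,0,0,18]]]'

```text
t: 17.12
eef_pos: [0.5164, -0.0493, 0.0116]
ee_rot: [180.0, -0.0, 179.4]
contact_force: [0.7, 1.3, -3.7]
finger_gap: 0.0258
```

Emit:
send_rows --plan '[[[0,0,-0.002,0,0,0,18],[0,0,-0.004,0,0,0,18],[0,0,-0.004,0,0,0,18]]]'

```text
t: 17.37
eef_pos: [0.5164, -0.0493, 0.0096]
ee_rot: [180.0, -0.0, 179.4]
contact_force: [0.2, 0.5, -4.0]
finger_gap: 0.0258
```

Emit:
send_rows --plan '[[[0,0,-0.002,0,0,0,18],[0,0,-0.004,0,0,0,18],[0,0,-0.004,0,0,0,18]]]'

```text
t: 17.62
eef_pos: [0.5166, -0.0493, 0.009]
ee_rot: [179.9, -0.0, 179.4]
contact_force: [-10.2, 0.4, 17.4]
finger_gap: 0.0262
```

```bash
python3 - <<'E'
from h import *
s,im=shot('wrist','wrist12');shot('side','side12'); print(s['t'],s['eef_pos'],s['contact_force'],s['torque'],s['finger_gap'])
a=cv2.imread('pics/wrist12.png'); b=cv2.imread('pics/side12.png'); m=np.vstack([a[:300],b[200:]]);m=np.clip(m*1.4,0,255).astype('uint8'); cv2.imwrite('pics/m12.png',cv2.resize(m,None,fx=1.15,fy=1.15))
E
```

```text
17.6167 [ 0.51657133 -0.04929552  0.00903174] [-10.16167445   0.42596449  17.37999028] [0.13405829 1.79481539 0.00665693] 0.02616619796320893
```

View pics/m12.png

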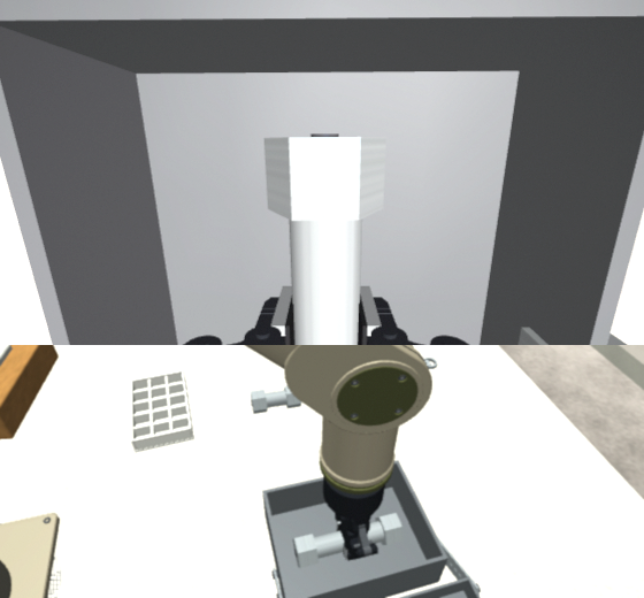

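Emit:
send_rows --plan '[[[0,0,0.002,0,0,0,24],[0,0,0.002,0,0,0,29],[0,0,0.002,0,0,0,34],[0,0,0.002,0,0,0,45],[0,0,0.002,0,0,0,52],[0,0,0.002,0,0,0,52],[0,0,0.002,0,0,0,52]]]'

```text
t: 18.3
eef_pos: [0.5165, -0.0493, 0.0087]
ee_rot: [180.0, -0.0, 179.4]
contact_force: [0.4, 0.4, -0.4]
finger_gap: 0.0522
```

Emit:
send_rows --plan '[[[0,0,0.02,0,0,0,52],[0,0,0.06,0,0,0,52],[0,0,0.12,0,0,0,52],[0,0,0.19,0,0,0,52],[0,0,0.26,0,0,0,52],[0,0,0.33,0,0,0,52],[0,0,0.4,0,0,0,52],[0,0,0.44,0,0,0,52],[0,0,0.46,0,0,0,52],[0,0,0.46,0,0,0,52]]]'

```text
t: 19.13
eef_pos: [0.5174, -0.0494, 0.2413]
ee_rot: [180.0, 0.2, 179.4]
contact_force: [0.3, -0.5, -0.1]
finger_gap: 0.0518
```

```bash
python3 - <<'E'
from h import *
s,im=shot('wrist','wrist13');shot('side','side13'); print(s['t'],s['eef_pos'],s['contact_force'],s['finger_gap'])
a=cv2.imread('pics/wrist13.png'); b=cv2.imread('pics/side13.png'); m=np.vstack([a[:320],b[200:]]);m=np.clip(m*1.4,0,255).astype('uint8'); cv2.imwrite('pics/m13.png',cv2.resize(m,None,fx=1.1,fy=1.1))
E
```

```text
19.1333 [ 0.51744191 -0.04944656  0.24127912] [ 0.30330088 -0.52562555 -0.06391031] 0.05178721216444243
```

View pics/m13.png

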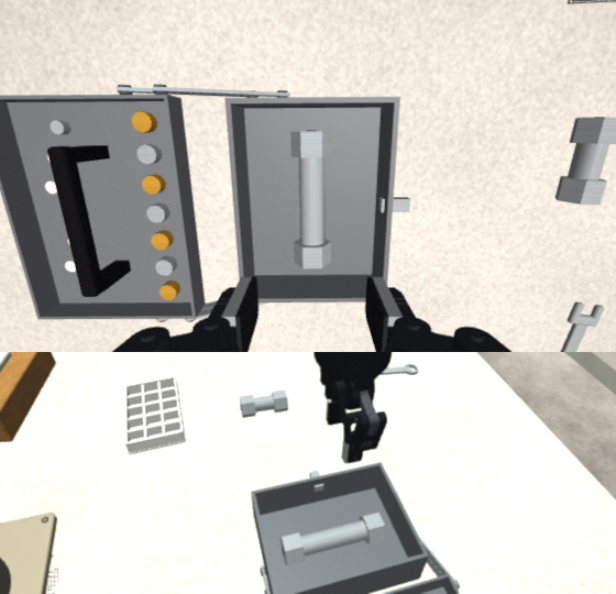

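Emit:
send_rows --plan '[[[0,-0.06,0,0,0,0,55],[-0.002,-0.13,0,0,0,0,55],[-0.003,-0.2,0,0,0,0,55],[-0.003,-0.27,0,0,0,0,55],[-0.003,-0.33,0,0,0,0,55],[-0.003,-0.38,0,0,0,0,55],[-0.003,-0.396,0,0,0,0,55],[-0.003,-0.396,0,0,0,0,55]]]'

```text
t: 19.9
eef_pos: [0.5135, -0.2495, 0.2369]
ee_rot: [-180.0, -0.2, 179.1]
contact_force: [-0.5, 0.8, 0.6]
finger_gap: 0.0548
```

Emit:
send_rows --plan '[[[0,0,-0.05,0,0,0,55],[0,0,-0.11,0,0,0,55],[0,0,-0.17,0,0,0,55],[0,0,-0.22,0,0,0,55],[0,0,-0.26,0,0,0,55],[0,0,-0.284,0,0,0,55],[0,0,-0.284,0,0,0,55],[0,0,-0.284,0,0,0,55]]]'

```text
t: 20.57
eef_pos: [0.515, -0.2463, 0.0966]
ee_rot: [180.0, -0.1, 179.4]
contact_force: [-0.2, 0.1, 0.7]
finger_gap: 0.0547
```

```bash
python3 - <<'E'
from h import *
s,im=shot('wrist','wrist14'); print(s['t'],s['eef_pos'],s['contact_force'],s['finger_gap'],s['joint_positions'])
crop('wrist14',100,100,500,420,1.9,'w14')
E
```

```text
20.5667 [ 0.51502429 -0.24634237  0.09660846] [-0.24425566  0.08967963  0.7116845 ] 0.05474355797320447 [ -5.84991976  20.88536328  32.334797   102.55322259 -12.68740359
  60.25986648 120.57384427]
```

View pics/w14.png

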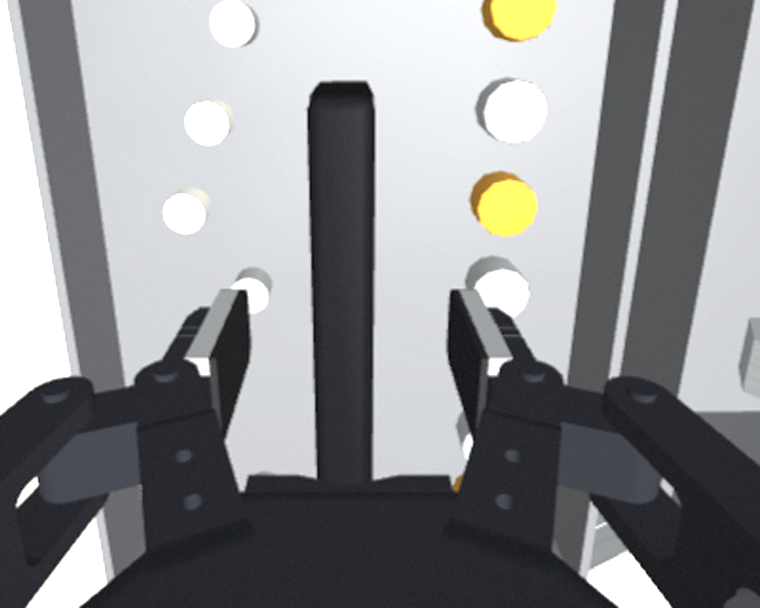

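Straddling the bar (centre ~345 vs jaw centre 350, about 1.5 mm). Close, then swing back.

Emit:
send_rows --plan '[[[0,-0.002,0,0,0,0,40],[0,-0.002,0,0,0,0,5],[0,-0.002,0,0,0,0,5],[0,-0.002,0,0,0,0,5],[0,-0.002,0,0,0,0,5],[0,-0.002,0,0,0,0,5]]]' --squeeze 50

```text
t: 21.12
eef_pos: [0.5155, -0.2477, 0.0977]
ee_rot: [179.9, 0.1, 179.4]
contact_force: [-1.9, 2.5, 6.2]
finger_gap: 0.013
```

Emit:
send_rows --plan '[[[0,0.004,0.008,0,0,0,5],[0,0.009,0.017,0,0,0,5],[0,0.014,0.025,0,0,0,5],[0,0.019,0.033,0,0,0,5],[0,0.031,0.048,0,0,0,5],[0,0.031,0.048,0,0,0,5]]]'

```text
t: 21.62
eef_pos: [0.5154, -0.2322, 0.1221]
ee_rot: [-180.0, 0.1, 179.4]
contact_force: [2.1, -1.1, -2.5]
finger_gap: 0.0132
```

Emit:
send_rows --plan '[[[0,0.013,0.015,0,0,0,5],[0,0.027,0.028,0,0,0,5],[0,0.042,0.039,0,0,0,5],[0,0.058,0.05,0,0,0,5],[0,0.075,0.058,0,0,0,5],[0,0.093,0.066,0,0,0,5],[0,0.111,0.072,0,0,0,5],[0,0.13,0.076,0,0,0,5],[0,0.149,0.078,0,0,0,5],[0,0.168,0.079,0,0,0,5]]]'

```text
t: 22.45
eef_pos: [0.5158, -0.1495, 0.1614]
ee_rot: [-179.9, 0.2, 179.3]
contact_force: [3.3, -2.9, 0.9]
finger_gap: 0.0134
```

Emit:
send_rows --plan '[[[0,0.02,-0.001,0,0,0,5],[0,0.039,-0.003,0,0,0,5],[0,0.057,-0.007,0,0,0,5],[0,0.076,-0.013,0,0,0,5],[0,0.093,-0.021,0,0,0,5],[0,0.11,-0.029,0,0,0,5],[0,0.127,-0.04,0,0,0,5],[0,0.142,-0.051,0,0,0,5],[0,0.156,-0.064,0,0,0,5],[0,0.156,-0.064,0,0,0,5]]]'

```text
t: 23.28
eef_pos: [0.5161, -0.0685, 0.1275]
ee_rot: [180.0, 0.1, 179.5]
contact_force: [10.0, 1.6, -2.1]
finger_gap: 0.0133
```

Emit:
send_rows --plan '[[[0,0.013,-0.015,0,0,0,5],[0,0.025,-0.03,0,0,0,5],[0,0.035,-0.046,0,0,0,5],[0,0.042,-0.058,0,0,0,5],[0,0.044,-0.063,0,0,0,5],[0,0.044,-0.063,0,0,0,5],[0,0.044,-0.063,0,0,0,5]]]'

```text
t: 23.87
eef_pos: [0.5164, -0.0482, 0.0977]
ee_rot: [180.0, 0.2, 179.4]
contact_force: [4.9, 0.9, 6.9]
finger_gap: 0.0132
```

Emit:
send_rows --plan '[[[0,0,0,0,0,0,55],[0,0,0,0,0,0,55],[0,0,0,0,0,0,55],[0,0,0,0,0,0,55],[0,0,0,0,0,0,55],[0,0,0.05,0,0,0,55],[0,0,0.12,0,0,0,55],[0,0,0.2,0,0,0,55],[0,0,0.28,0,0,0,55],[0,0,0.3,0,0,0,55]]]'

```text
t: 24.7
eef_pos: [0.517, -0.0492, 0.2528]
ee_rot: [179.9, 0.4, 179.3]
contact_force: [1.2, -1.2, 0.1]
finger_gap: 0.0547
```

Emit:
send_rows --plan '[[[-0.02,0.06,0,0,0,0,55],[-0.03,0.12,0,0,0,0,55],[-0.04,0.18,0,0,0,0,55],[-0.05,0.24,0,0,0,0,55],[-0.06,0.3,0,0,0,0,55],[-0.06,0.3,0,0,0,0,55],[-0.06,0.3,0,0,0,0,55]]]'

```text
t: 25.28
eef_pos: [0.4845, 0.1027, 0.2464]
ee_rot: [-180.0, -0.0, 179.6]
contact_force: [0.4, -1.0, -0.1]
finger_gap: 0.0548
```

```bash
python3 - <<'E'
from h import *
s,im=shot('side','side15');shot('top','top15'); print(s['t'],s['eef_pos'],s['contact_force'])
crop('top15',370,150,510,300,4,'t15'); crop('side15',210,270,410,420,4,'s15')
for n in('top','side'):
    a=cv2.imread(f'pics/{n}0.png').astype(int);b=cv2.imread(f'pics/{n}15.png').astype(int)
    r=np.s_[160:290,385:500] if n=='top' else np.s_[285:420,215:400]
    print(n,np.abs(a-b)[r].mean(), (np.abs(a-b)[r].max(2)>40).sum())
    r=np.s_[215:275,265:300] if n=='top' else np.s_[230:262,212:265]
    print(n,'short',np.abs(a-b)[r].mean())
E
```

```text
25.2833 [0.48447318 0.10273332 0.2463863 ] [ 0.44342776 -1.03591312 -0.06073473]
top 27.360222965440357 3792
top short 3.8674603174603175
side 7.506533199866533 0
side short 9.977201257861635
```

View pics/s15.png

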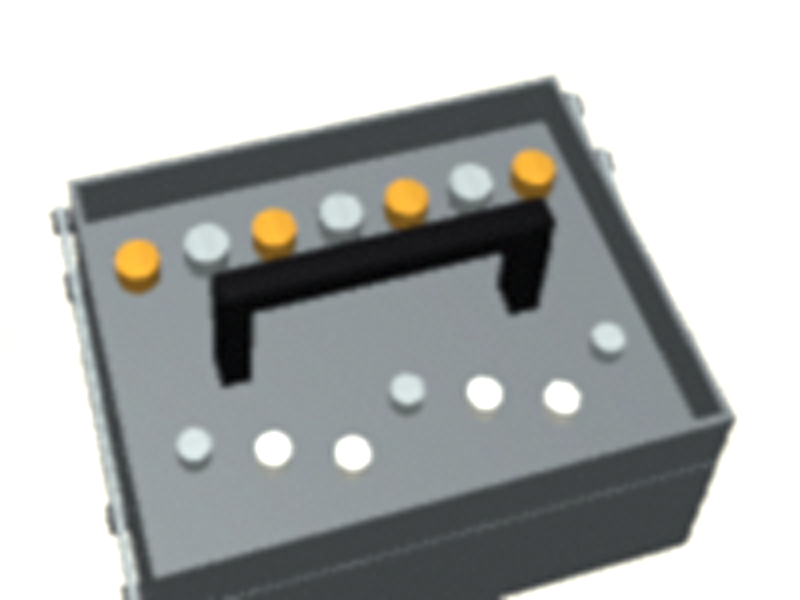

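View pics/top15.png

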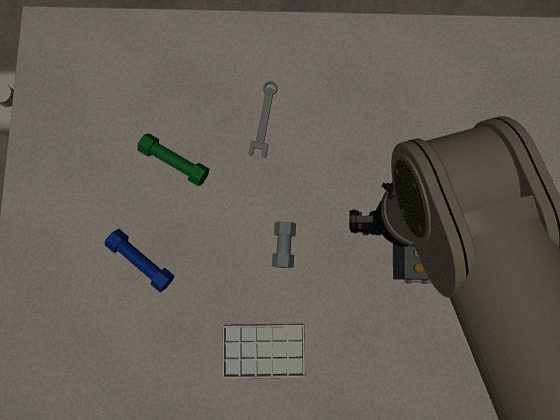

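The side view shows the tray shut exactly as in the first picture, with no pixel in that area differing by more than 40. The short column, the coloured look-alikes and the wrench have not moved, and the arm is clear, so I'm handing in.

```bash
python3 -c "
from station import robot
print(robot.close_job())"
```

```text
the job is handed in; nothing more can be done
None
```

The job is done and handed in at about 25 s of the 72 s allowed. I swung the tray open by its handle and lowered the long grey column flat into the compartment. I then swung the tray back until it was fully down and moved the arm clear.

**Last checks**
- **Column:** it met the compartment floor at the height I expected, with about 17 N on the wrist. A picture after release showed it lying flat and roughly centred.
- **Tray:** the side view after closing matches the starting picture, with no pixel in that area differing by more than 40. The top view could not confirm this because the arm hid most of the case.
- **Everything else:** the short column, the blue and green look-alikes and the wrench are where they were at the start.

**What disagreed**
- **Fingertip position:** the fingertips turned out to be about level with the TCP, not 25 mm ahead of it as stated. My first grip on the handle therefore closed on top of the bar, pressing about 7 N and moving nothing. I measured the real tip position and gripped lower.
- **Column grip:** I also had to take the column again about 8 mm lower.
- **Finger opening:** it read about 26 mm on the 28 mm tube, but the column hung level and did not slip noticeably.

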